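# Show the red stone ball on its viewing tray

## Task

Take the red ball off its stand, lower it into the white cup on the wooden tray that stands on the riser, and let go of it. Then lift the tray by its upright grip, keep it level so that the ball stays loose in the cup, carry it over the middle of the green mat and finish while still holding it there, still and level, with its underside about 10 cm above the mat. Do not disturb the blue ball, the carton or the mug.

Things in the scene. Friction and masses are not known exactly. Their poses are not given: they have to be found in the camera images.
- red_ball_center (a point): Centre of the loose polished red stone ball, 40 mm in diameter, about 85 g. It starts on one of two small round dark wood stands, its centre about 36 mm above the table.
- blue_ball_center (a point): Centre of an identical blue ball on the other stand; leave it alone.
- stand_a: Fixed dark wood stand on which the red ball starts: a foot 52 mm across and 5 mm high, with a ring on it 36 mm across at the bottom and 32 mm at the top, 20 mm high in all. Origin at the centre of its underside, z up.
- stand_b: The same stand under the blue ball.
- tray_grip (a point): Middle of the tray's upright wooden grip, 45 mm above the tray's underside. The grip is a bar 14 mm thick (y), 40 mm long (x), its top 27 mm above this point; grasp it across the 14 mm from above. Axes as the tray's: x along the tray to the cup, y across, z up. With the ball in the cup the tray balances about under the grip.
- tray_cup (a point): Where the red ball's centre lies when seated in the tray's white cup: 70 mm along the tray's +x from the grip, 42 mm above the tray's underside. The open round cup is 32 mm across at its rim (24 mm inside), the rim 26 mm above the underside, 16 mm below this point. The ball rolls out if the tray tips by about 35 degrees. Axes as the tray's.
- riser: Fixed black display riser with a grey top, 190 x 90 mm, 50 mm high, under the tray, its long side (x axis) roughly along the tray's. Origin at the centre of its underside.
- mat: Fixed green viewing mat lying on the table, 200 x 160 mm, 4 mm thick. Origin at the centre of its underside.
- carton: Brown carton with a paper band, 90 x 120 x 70 mm, loose; leave it alone. Origin at the centre of its underside.
- mug: Blue ceramic mug, 80 mm across, 90 mm high, handle on its +y side, loose; leave it alone. Origin at the centre of its underside.
- tray: The loose wooden tray, about 380 g: a plate 230 x 120 x 6 mm with a low border (10 mm above the underside). Origin in its underside, straight below the grip; x points along the plate to the cup, y across, z up. The plate reaches 100 mm to +x, 130 mm to -x and 60 mm to either side of the origin.
- red_ball: The red ball itself; its origin is on its surface and turns with it: use point red_ball_center.
Things that resemble listed ones, but are neither listed nor needed, are in the scene too. Several things have the shape of the red_ball; the one meant has the colours described above.

How it is judged:
By the outcome, as a careful person would: the job done as asked, in the order asked, and still so for the second after the job is handed in, while the arm keeps its last pose, push and grip.
It also fails if it takes over 58 s, if anything falls off the work surface, if the arm or the gripper's body presses on something with over 40 N, if the wrist force passes 120 N, or if a joint passes its speed limit or range.

## Robot

A 6-joint arm with a two-finger parallel gripper is mounted at the origin on the work surface. World frame = base frame: x ahead of the robot, y to its left, z up, the work surface at z = 0. Lengths are in m, angles in rad, forces in N, time in s.
With the tool pointing down it reaches from about 0.35 to 1 m from the base axis. Payload 7.1 kg.
Tool frame: the origin (TCP) lies at the very end of the fingers, on their centre line; the grasp point (between the pads) lies manip.tcp_to_grasp behind it (manip.tcp_to_grasp is the distance from the TCP to the grasp point, in m); z points along the fingers, y is the line along which they close (so a half turn about z gives the same grasp; the last joint's range is limited). The gripper opens to 85 mm and grips with 20 to 120 N. Pads are 22 mm wide; open, the fingers measure 114 mm over their backs; the gripper's body (76 mm by 85 mm) begins 54 mm behind the grasp point. The pads swing forward as they close: fully open they stand 13 mm farther back than shut.
Start: joints at [1.086, 0.423, 1.63, -0, 1.089, -0.019], TCP at [0.281, 0.558, 0.231] pointing down, gripper open.
Joint ranges: [-3, 3], [-0.9, 2.11], [0.09, 2.58], [-1.31, 4.45], [0.11, 2.69], [-2.54, 2.54]. Speed limits (rad/s): [2.39, 2.39, 3.01, 3.14, 3.14, 3.14].

## Interface

Orientations are given as a unit quaternion [x, y, z, w].
In Python, from station import status, cams, manip gives the robot as it stands.
- The arm moves only by the tool jog_arm, never from a script. Its arguments are lists of equal length, an entry for each row: "xyz": the shift along the tool's x, y, z in cm, a list of three; "rotation": the turn, a rotation vector about the tool's x, y, z in rad, a list of three; "grip": the finger opening in cm, from 0 to 8.54. In form: {"xyz": [[x, y, z], ...], "rotation": [[ax, ay, az], ...], "grip": [grip, ...]}. A call has exactly 5 rows; each row shifts and turns the commanded pose from where the row before left it, along the tool's axes as they then stand; what a row does not reach is not made up. A row lasts 1/8 s, in which the tool goes at most 62.5 mm and 10.7 degrees, less where a joint would pass 70% of its speed; a pose out of reach is approached as far as the arm can. A call is refused whole if a number of a shift passes 6.25 or a number of a turn 0.188, either way. A call with a gripper value outside its range is refused whole. The fingers move at their own pace and stop on an object; "newtons" is the grip in N (left out, the last holds). Time passes only in rows, so rows that do not move let the fingers close, or fill a call up. It gives the time, the measured TCP pose, the force, the opening and the grip force at its end, in the units of the state.
- status.get_obs(): the state, without advancing time (a new reading comes with each control period).
- cams.read_camera(name): name is "side" or "top" or "wrist"; returns a dict with "image" (480x640x3 uint8, blue, green, red), "depth" (480x640 float32, m along the optical axis (not along the pixel's ray), 0 where there is no reading), "mtx" (3x3 intrinsics, pixels), "cam_to_world" (4x4, takes a point from camera to world coordinates); the wrist camera has in their place "T_tool_cam" (4x4, takes a point from camera to tool coordinates, whose origin is the TCP and whose axes are the flange's). Camera axes: x right, y up, looking along -z (the intrinsics and any distortion apply to the point x, -y, -z); pixel columns grow to the right and rows downward; lengths in m; the calibration is good to about 2 mm. A picture is of the moment at which its call begins: read the wrist's pose just before it.
- manip.close_job(): hands the job in; it is judged then, once.
The state is a dict: "time_s": time; "joint_positions": joint angles; "qvel": joint speeds; "joint_efforts": joint torques, N m; "tcp_pos": TCP position; "tool_rot": TCP orientation; "contact_force": force on the tool from outside, world axes, zero at the start; "ft_torque": the same for the moment, N m; "grip_width": opening from 0.0 (shut) to 1.0 (fully open); "grasp_force": force on a finger pad.
Only numpy, scipy, OpenCV 4.12 (cv2) and the standard library are available. Lean on these libraries where they do the work, as an engineer would, in place of code of your own. Each camera call takes 0.05 s, during which the arm holds its last target. There are 200 camera calls.

## Working session

There is one attempt and no reset: what is moved stays moved. The work goes in short steps, Python scripts to look and compute and a tool call to move; the robot and the scene stay as the last step left them, time stands still between calls to the robot, and variables do not carry over. Pictures are saved under pics/ and viewed, at most 11 in all, crops included, and the job is handed in when it is done.

Besides the shell and the picture viewer there is one more tool, called after "Call:" in YAML: its name, and indented under it one key for each argument. jog_arm: Moves the arm, as the interface text tells. Its arguments: {"type":"object","properties":{"xyz":{"type":"array"},"rotation":{"type":"array"},"grip":{"type":"array"},"newtons":{"type":"number"}},"required":["xyz","rotation","grip"]}

```bash
mkdir -p pics
cat > h.py <<'E'
import numpy as np, cv2
from station import status, cams, manip
def snap(n,save=None):
    d=cams.read_camera(n)
    if save: cv2.imwrite(save,d["image"])
    return d
def ray(d,u,v,T=None):
    T=np.array(d["cam_to_world"]) if T is None else T
    K=np.array(d["mtx"]); 
    p=np.linalg.inv(K)@np.array([u,v,1.0]); r=np.array([p[0],-p[1],-1.0])
    return T[:3,3],T[:3,:3]@r
def onz(d,u,v,z,T=None):
    o,r=ray(d,u,v,T); return o+r*(z-o[2])/r[2]
def world(d,T=None):
    T=np.array(d["cam_to_world"]) if T is None else T
    K=np.array(d["mtx"]); v,u=np.mgrid[:480,:640]; z=d["depth"]
    P=np.stack([(u-K[0,2])/K[0,0]*z,-(v-K[1,2])/K[1,1]*z,-z],-1)
    return P@T[:3,:3].T+T[:3,3]
E
python3 - <<'E'
from h import *
a=snap("top","pics/top.png"); b=snap("side","pics/side.png")
o=status.get_obs(); print(o); print(manip.tcp_to_grasp, a.keys(), a["mtx"],a["cam_to_world"])
E
```

```text
{'time_s': 0.1, 'joint_positions': array([ 1.08599116e+00,  4.23779152e-01,  1.63060889e+00,  4.06184507e-06,
        1.08859772e+00, -1.90251091e-02]), 'qvel': array([-0.00017751, -0.00248688, -0.00192825,  0.00021927,  0.00177462,
       -0.00026099]), 'joint_efforts': array([ 3.48195035e-04, -5.58427191e+01, -2.82446533e+01, -2.75700853e-05,
        3.00451873e-03,  3.43825047e-05]), 'tcp_pos': array([0.28046054, 0.55798903, 0.23061607]), 'tool_rot': array([ 2.30791353e-01,  9.73003014e-01, -6.74119173e-04, -1.75364083e-04]), 'contact_force': array([ 0.29572173, -0.65073917,  0.04322443]), 'ft_torque': array([ 0.0483784 , -0.00131738,  0.03000588]), 'grasp_force': 0.0, 'grip_width': 0.9970059753273783}
0.0187 dict_keys(['image', 'depth', 'mtx', 'cam_to_world']) [[556.40072256   0.         316.73035277]
 [  0.         556.40072256 242.23072054]
 [  0.           0.           1.        ]] [[-0.06238027  0.97241447 -0.2247639   0.36854548]
 [-0.99803397 -0.05940619  0.01997736  0.01432668]
 [ 0.00607391  0.2255682   0.97420845  1.13751781]
 [ 0.          0.          0.          1.        ]]
```

View pics/top.png

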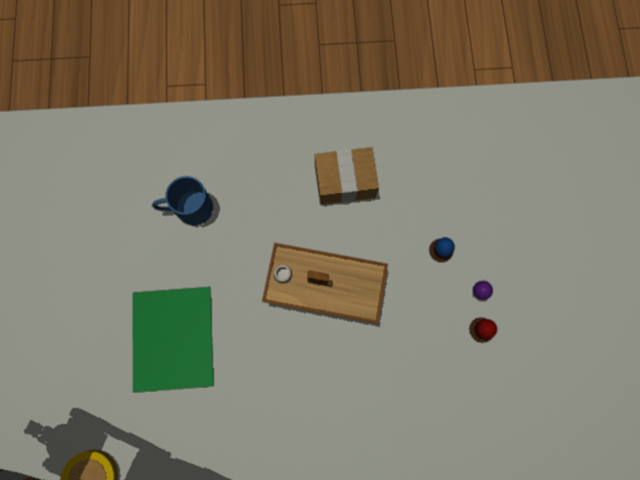

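View pics/side.png

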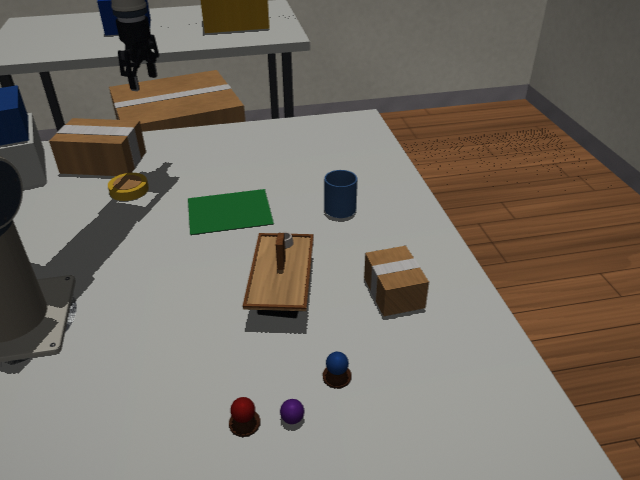

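The top view shows the red ball at (486,329) on a stand, a purple lookalike at (483,290) on the table, the blue ball at (445,247), the cup at (283,273), the grip at (318,279) and the mat at (173,340). The side view agrees, with red at (243,410), purple at (292,411) and blue at (337,364). The red ball on the stand fits the description. I'll measure next and confirm it with a crop.

Run:
```python
from h import *
a=snap("top"); b=snap("side")
def blob(d,lo,hi,roi):
    h=cv2.cvtColor(d["image"],cv2.COLOR_BGR2HSV); m=cv2.inRange(h,lo,hi)
    x0,y0,x1,y1=roi; k=np.zeros_like(m); k[y0:y1,x0:x1]=m[y0:y1,x0:x1]
    c=max(cv2.findContours(k,cv2.RETR_EXTERNAL,cv2.CHAIN_APPROX_NONE)[0],key=cv2.contourArea); return c
def tri(p,q):
    (o1,r1),(o2,r2)=p,q
    A=np.stack([r1,-r2],1); s=np.linalg.lstsq(A,o2-o1,rcond=None)[0]
    x,y=o1+s[0]*r1,o2+s[1]*r2; return (x+y)/2,np.linalg.norm(x-y)
def ball(lo,hi,ra,rb,n):
    ca,cb=(cv2.minEnclosingCircle(blob(d,lo,hi,r)) for d,r in ((a,ra),(b,rb)))
    print(n,ca,cb,onz(a,*ca[0],.036),onz(b,*cb[0],.036),tri(ray(a,*ca[0]),ray(b,*cb[0])))
ball((0,220,60),(4,255,255),(465,310,510,350),(220,390,265,440),"red")
ball((100,150,30),(125,255,255),(425,225,465,265),(320,345,360,380),"blue")
c=blob(a,(50,120,40),(80,255,255),(100,250,250,420)); r=cv2.minAreaRect(c); 
q=np.array([onz(a,*p,.004) for p in cv2.boxPoints(r)]); print("mat",q.mean(0),np.linalg.norm(np.diff(q,axis=0),axis=1))
# tray outline at border top z=.060
W=world(a); reg=np.zeros((480,640),np.uint8); s=(W[...,2]>.045)&(W[...,2]<.075)&(a["depth"]>0); s[:,:230]=0;s[:,420:]=0;s[:230]=0;s[340:]=0
reg[s]=255; c=max(cv2.findContours(reg,cv2.RETR_EXTERNAL,cv2.CHAIN_APPROX_NONE)[0],key=cv2.contourArea)
q=np.array([onz(a,*p,.060) for p in cv2.boxPoints(cv2.minAreaRect(c))]); print("tray rect",q,np.linalg.norm(np.diff(q,axis=0),axis=1))
s=(W[...,2]>.105)&(W[...,2]<.135)&(np.hypot(*(W[...,:2]-q.mean(0)[:2]).transpose(2,0,1))<.1)
print("grip top",s.sum(),W[s].mean(0)if s.any() else 0)
s=W[220:340,230:420][...,2]; print(np.percentile(s,[50,99,99.9]))
h=cv2.cvtColor(a["image"],cv2.COLOR_BGR2HSV); c=blob(a,(0,0,100),(180,60,255),(272,262,296,286)); e=cv2.minEnclosingCircle(c);print("cup",e,onz(a,*e[0],.076))
I=np.hstack([cv2.resize(a["image"][220:350,400:530],(400,400)),cv2.resize(b["image"][330:450,220:360],(400,400))]); cv2.imwrite("pics/c1.png",I)
```

```text
red ((486.4599914550781, 328.4599914550781), 9.244742393493652) ((246.5, 411.5), 3.8079864978790283) [ 0.42872523 -0.33037316  0.036     ] [ 0.43523981 -0.33368506  0.036     ] (array([ 0.43206421, -0.33131475,  0.03249437]), np.float64(0.006298192576110292))
blue ((444.0526428222656, 246.84210205078125), 9.306358337402344) ((336.97705078125, 362.88531494140625), 11.297369956970215) [ 0.59731642 -0.26579377  0.036     ] [ 0.59894172 -0.26484459  0.036     ] (array([ 0.59797232, -0.26563436,  0.03676956]), np.float64(0.0015974033240170643))
mat [0.45082092 0.2947349  0.004     ] [0.16253563 0.2027526  0.1560753 ]
tray rect [[ 0.50488744  0.10787881  0.06      ]
 [ 0.62338862  0.08092473  0.06      ]
 [ 0.56544048 -0.14705238  0.06      ]
 [ 0.44923846 -0.11473882  0.06      ]] [0.12152799 0.23522659 0.12061126]
grip top 184 [ 0.53898824 -0.00398929  0.11954988]
[2.86569519e-04 1.18584261e-01 1.13751781e+00]
cup ((281.9172058105469, 272.39404296875), 8.335182189941406) [0.55781564 0.06347386 0.076     ]
```

View pics/c1.png

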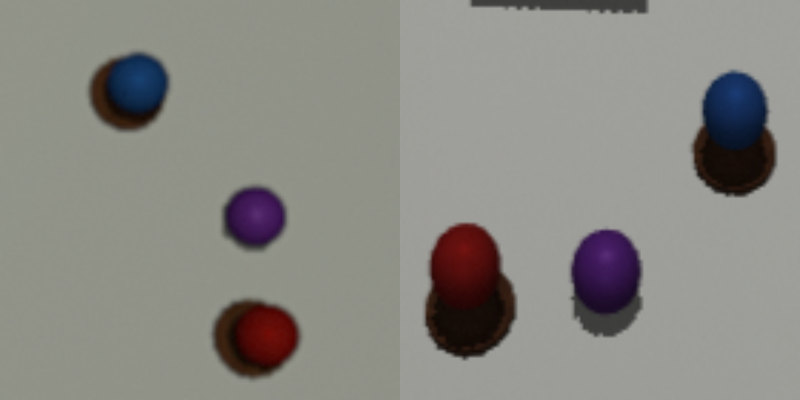

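The crop confirms it: the left half shows the red ball on a brown stand, with the purple ball resting directly on the table between red and blue. I'll write a planner that prints moves in tool axes, then move to a point above the red ball.

```bash
cat >> h.py <<'E'
from scipy.spatial.transform import Rotation as R
def plan(wps):
    """wps: list of (x,y,z TCP, yaw of tool y in deg, rows). Prints rounded rows per call, eased."""
    o=status.get_obs(); p=np.array(o["tcp_pos"]); r=R.from_quat(o["tool_rot"])
    print("at",p.round(4),"yaw",yaw(r).round(2)); out=[]
    for x,y,z,a,n in wps:
        t=np.radians(a); ty=np.array([np.cos(t),np.sin(t),0]); tz=np.array([0,0,-1.]); 
        g=R.from_matrix(np.stack([np.cross(ty,tz),ty,tz],1)); dr=(r.inv()*g).as_rotvec(); p0,r0=p,r; q=np.array([x,y,z])
        w=np.ones(n) 
        if n>3: w[[0,-1]]=.5
        s=np.cumsum(w)/w.sum()
        for k in s:
            pn=p0+(q-p0)*k; rn=r0*R.from_rotvec(dr*k)
            d=(r.inv().apply(pn-p)*100).round(2); v=(r.inv()*rn).as_rotvec().round(3)
            out.append((d,v)); p=p+r.apply(d/100); r=r*R.from_rotvec(v)
    for i in range(0,len(out),5):
        print("xyz",[x[0].tolist() for x in out[i:i+5]],"rot",[x[1].tolist() for x in out[i:i+5]])
def yaw(r): y=r.as_matrix()[:,1]; return np.degrees(np.arctan2(y[1],y[0]))
def wT(d,o): # wrist cam to world
    T=np.eye(4); T[:3,:3]=R.from_quat(o["tool_rot"]).as_matrix(); T[:3,3]=o["tcp_pos"]; return T@np.array(d["T_tool_cam"])
E
python3 - <<'E'
from h import *
plan([(.52,.25,.24,10,10),(.43,-.33,.16,-50,15)])
E
```

```text
at [0.2805 0.5581 0.2308] yaw 63.31
xyz [[-1.96, -0.93, -0.05], [-4.0, -1.66, -0.1], [-4.16, -1.24, -0.1], [-4.26, -0.8, -0.1], [-4.32, -0.36, -0.1]] rot [[-0.0, 0.0, 0.052], [-0.0, 0.0, 0.103], [-0.0, 0.0, 0.103], [-0.0, 0.0, 0.104], [-0.0, 0.0, 0.103]]
xyz [[-4.34, 0.09, -0.1], [-4.3, 0.54, -0.1], [-4.22, 0.98, -0.1], [-4.1, 1.41, -0.1], [-1.97, 0.91, -0.05]] rot [[-0.0, 0.0, 0.104], [-0.001, 0.0, 0.103], [0.0, 0.0, 0.103], [0.0, 0.0, 0.104], [0.0, 0.0, 0.051]]
xyz [[-1.98, -0.68, 0.29], [-4.02, -1.2, 0.57], [-4.09, -0.91, 0.57], [-4.15, -0.59, 0.57], [-4.19, -0.28, 0.58]] rot [[0.0, 0.0, 0.037], [0.0, 0.0, 0.075], [0.0, 0.0, 0.075], [0.0, 0.0, 0.075], [0.0, 0.0, 0.075]]
xyz [[-4.19, 0.03, 0.57], [-4.17, 0.35, 0.57], [-4.14, 0.66, 0.58], [-4.08, 0.96, 0.57], [-4.0, 1.27, 0.57]] rot [[0.0, 0.0, 0.075], [0.0, 0.0, 0.074], [0.0, 0.0, 0.075], [0.0, 0.0, 0.075], [0.0, 0.0, 0.075]]
xyz [[-3.89, 1.56, 0.57], [-3.76, 1.85, 0.58], [-3.61, 2.13, 0.57], [-3.45, 2.39, 0.57], [-1.63, 1.32, 0.29]] rot [[0.0, 0.0, 0.075], [0.0, 0.0, 0.075], [0.001, -0.0, 0.074], [-0.0, 0.0, 0.075], [-0.0, 0.0, 0.038]]
```

Call:
jog_arm:
  xyz:
    - [-2.0,-0.9,0]
    - [-4.0,-1.7,-0.1]
    - [-4.2,-1.2,-0.1]
    - [-4.3,-0.8,-0.1]
    - [-4.3,-0.4,-0.1]
  rotation:
    - [0,0,0.05]
    - [0,0,0.1]
    - [0,0,0.1]
    - [0,0,0.1]
    - [0,0,0.1]
  grip: [8.5,8.5,8.5,8.5,8.5]

```text
time_s: 0.82
tcp_pos: [0.4031, 0.4022, 0.2354]
tool_rot: [0.444, 0.896, -0.0, 0.0]
contact_force: [0.8, 0.2, -0.2]
grip_width: 0.994
grasp_force: 0.0
```

Call:
jog_arm:
  xyz:
    - [-4.3,0.1,-0.1]
    - [-4.3,0.5,-0.1]
    - [-4.2,1.0,-0.1]
    - [-4.1,1.4,-0.1]
    - [-2.0,0.9,0]
  rotation:
    - [0,0,0.1]
    - [0,0,0.1]
    - [0,0,0.1]
    - [0,0,0.1]
    - [0,0,0.07]
  grip: [8.5,8.5,8.5,8.5,8.5]

```text
time_s: 1.45
tcp_pos: [0.5256, 0.2505, 0.2394]
tool_rot: [0.641, 0.767, -0.0, 0.0]
contact_force: [-0.1, 0.5, -0.3]
grip_width: 0.993
grasp_force: 0.0
```

Call:
jog_arm:
  xyz:
    - [-2.0,-0.7,0.3]
    - [-4.0,-1.2,0.6]
    - [-4.1,-0.9,0.6]
    - [-4.2,-0.6,0.6]
    - [-4.2,-0.3,0.6]
  rotation:
    - [0,0,0.04]
    - [0,0,0.075]
    - [0,0,0.075]
    - [0,0,0.075]
    - [0,0,0.075]
  grip: [8.5,8.5,8.5,8.5,8.5]

```text
time_s: 2.08
tcp_pos: [0.4947, 0.0647, 0.2119]
tool_rot: [0.76, 0.65, -0.0, -0.0]
contact_force: [-0.0, -0.2, -0.0]
grip_width: 0.992
grasp_force: 0.0
```

Call:
jog_arm:
  xyz:
    - [-4.2,0,0.6]
    - [-4.2,0.3,0.6]
    - [-4.1,0.7,0.6]
    - [-4.1,1.0,0.6]
    - [-4.0,1.3,0.6]
  rotation:
    - [0,0,0.075]
    - [0,0,0.075]
    - [0,0,0.075]
    - [0,0,0.075]
    - [0,0,0.075]
  grip: [8.5,8.5,8.5,8.5,8.5]

```text
time_s: 2.7
tcp_pos: [0.4644, -0.1425, 0.182]
tool_rot: [0.868, 0.496, -0.0, -0.0]
contact_force: [-0.2, 0.1, 0.1]
grip_width: 0.997
grasp_force: 0.0
```

Call:
jog_arm:
  xyz:
    - [-3.9,1.6,0.6]
    - [-3.8,1.8,0.6]
    - [-3.6,2.1,0.6]
    - [-3.4,2.4,0.6]
    - [-1.6,1.3,0.3]
  rotation:
    - [0,0,0.075]
    - [0,0,0.075]
    - [0,0,0.075]
    - [0,0,0.075]
    - [0,0,0.04]
  grip: [8.5,8.5,8.5,8.5,8.5]

```text
time_s: 3.32
tcp_pos: [0.4368, -0.3287, 0.1549]
tool_rot: [0.94, 0.342, -0.0, -0.0]
contact_force: [0.5, 0.6, -0.2]
grip_width: 0.997
grasp_force: 0.0
```

Run:
```python
from h import *
o=status.get_obs(); d=snap("wrist","pics/w1.png"); T=wT(d,o)
print(o["time_s"],o["tcp_pos"],d["T_tool_cam"],d["mtx"])
h=cv2.cvtColor(d["image"],cv2.COLOR_BGR2HSV); m=cv2.inRange(h,(0,225,50),(5,255,255))|cv2.inRange(h,(175,225,50),(180,255,255))
c=max(cv2.findContours(m,cv2.RETR_EXTERNAL,cv2.CHAIN_APPROX_NONE)[0],key=cv2.contourArea)
e=cv2.minEnclosingCircle(c); print(e,cv2.contourArea(c),onz(d,*e[0],.036,T))
W=world(d,T); s=m>0; print(W[s][:,2].max(), d["depth"][s].min())
```

```text
3.325 [ 0.43682714 -0.32869687  0.15485042] [[-4.01317102e-04  9.45547456e-01  3.25484020e-01  8.40399370e-02]
 [ 9.99999871e-01  2.78278128e-04  4.24573454e-04  2.95469137e-04]
 [ 3.10879265e-04  3.25484148e-01 -9.45547446e-01 -1.42578545e-01]
 [ 0.00000000e+00  0.00000000e+00  0.00000000e+00  1.00000000e+00]] [[396.89945443   0.         328.74863597]
 [  0.         396.89945443 243.19919691]
 [  0.           0.           1.        ]]
((309.0, 237.0), 1.414313554763794) 1.5 [ 0.42697658 -0.31917521  0.036     ]
0.05320566855999906 0.2566947
```

View pics/w1.png

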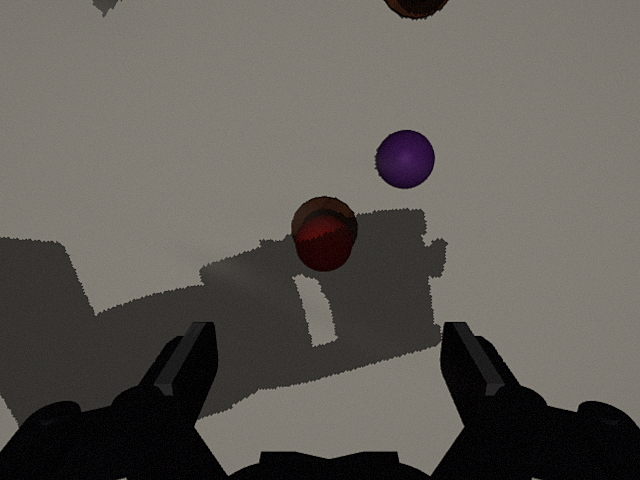

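The wrist view shows the red ball on its stand, centre about (324,241) and radius 30, partly shadowed by the gripper. The purple ball is clear at (405,159).

Run:
```python
from h import *
o=status.get_obs(); d=snap("wrist"); T=wT(d,o)
g=d["image"].astype(int); m=((g[...,2]>2.2*g[...,1]+8)&(g[...,2]>3*g[...,0])).astype(np.uint8)
m[:190]=0; W=world(d,T)
s=(W[...,2]>.03)&(W[...,2]<.06)&(d["depth"]>0); s[:190]=0; s[290:]=0; s[:,:270]=0; s[:,375:]=0
P=W[s]; A=np.c_[2*P,np.ones(len(P))]; x=np.linalg.lstsq(A,(P**2).sum(1),rcond=None)[0]
print("sphere",x[:3],np.sqrt(x[3]+x[:3]@x[:3]),s.sum(),P[:,2].max())
print(onz(d,324,241,.036,T))
plan([(.431,-.331,.10,-50,5),(.431,-.331,.013,-50,10)])
```

```text
sphere [ 0.42988462 -0.32962772  0.03604731] 0.019659670305898113 2567 0.056957103652087865
[ 0.43161245 -0.33058666  0.036     ]
at [ 0.4372 -0.3287  0.1549] yaw -49.97
xyz [[-0.08, -0.03, 0.69], [-0.15, -0.05, 1.37], [-0.16, -0.05, 1.37], [-0.15, -0.06, 1.37], [-0.08, -0.03, 0.69]] rot [[-0.0, 0.0, 0.0], [-0.0, 0.0, 0.0], [-0.0, 0.0, 0.0], [-0.001, 0.0, 0.0], [0.0, 0.0, 0.0]]
xyz [[0.0, 0.0, 0.48], [0.0, 0.0, 0.97], [0.0, 0.0, 0.97], [0.0, 0.0, 0.96], [0.0, 0.0, 0.97]] rot [[0.0, 0.0, 0.0], [0.0, 0.0, 0.0], [0.0, 0.0, 0.0], [0.0, 0.0, 0.0], [0.0, 0.0, 0.0]]
xyz [[0.0, 0.0, 0.97], [0.0, 0.0, 0.96], [0.0, 0.0, 0.97], [0.0, 0.0, 0.97], [0.0, 0.0, 0.48]] rot [[0.0, 0.0, 0.0], [0.0, 0.0, 0.0], [0.0, 0.0, 0.0], [0.0, 0.0, 0.0], [0.0, 0.0, 0.0]]
```

Call:
jog_arm:
  xyz:
    - [-0.1,-0.05,0.7]
    - [-0.15,-0.1,1.4]
    - [-0.15,-0.1,1.4]
    - [-0.15,-0.1,1.4]
    - [-0.1,0,0.8]
  rotation:
    - [0,0,0]
    - [0,0,0]
    - [0,0,0]
    - [0,0,0]
    - [0,0,0]
  grip: [8.5,8.5,8.5,8.5,8.5]

```text
time_s: 4.05
tcp_pos: [0.4303, -0.329, 0.0969]
tool_rot: [0.939, 0.343, -0.0, -0.001]
contact_force: [-0.3, -1.1, 0.5]
grip_width: 0.995
grasp_force: 0.0
```

Call:
jog_arm:
  xyz:
    - [0,0,0.5]
    - [0,0,1.0]
    - [0,0,1.0]
    - [0,0,1.0]
    - [0,0,1.0]
  rotation:
    - [0,0,0]
    - [0,0,0]
    - [0,0,0]
    - [0,0,0]
    - [0,0,0]
  grip: [8.5,8.5,8.5,8.5,8.5]

```text
time_s: 4.68
tcp_pos: [0.4308, -0.3295, 0.0526]
tool_rot: [0.939, 0.343, 0.0, 0.0]
contact_force: [-0.5, 0.1, -0.4]
grip_width: 0.991
grasp_force: 0.0
```

Call:
jog_arm:
  xyz:
    - [0,0,1.0]
    - [0,0,1.0]
    - [0,0,1.0]
    - [0,0,0.5]
    - [0,0,0.4]
  rotation:
    - [0,0,0]
    - [0,0,0]
    - [0,0,0]
    - [0,0,0]
    - [0,0,0]
  grip: [8.5,8.5,8.5,8.5,8.5]

```text
time_s: 5.3
tcp_pos: [0.4308, -0.3295, 0.014]
tool_rot: [0.939, 0.343, -0.0, -0.0]
contact_force: [-0.2, 0.6, 0.1]
grip_width: 0.997
grasp_force: 0.0
```

Run:
```python
from h import *
o=status.get_obs(); d=snap("wrist","pics/w2.png"); print(o["tcp_pos"],o["contact_force"])
```

```text
[ 0.43083736 -0.32953942  0.01400608] [-0.23003244  0.56838288  0.05480626]
```

View pics/w2.png

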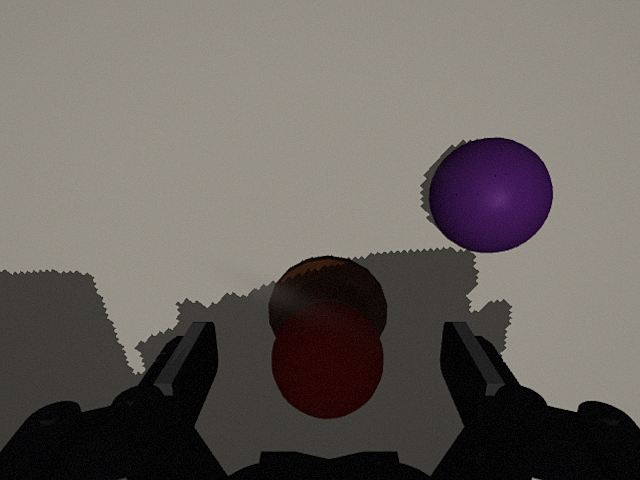

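The ball at (328,360) is centred between the fingers (217 and 441). Next I close and lift.

Call:
jog_arm:
  xyz:
    - [0,0,0]
    - [0,0,0]
    - [0,0,0]
    - [0,0,0]
    - [0,0,0]
  rotation:
    - [0,0,0]
    - [0,0,0]
    - [0,0,0]
    - [0,0,0]
    - [0,0,0]
  grip: [3,3,3,3,3]
  newtons: 30

```text
time_s: 5.98
tcp_pos: [0.4308, -0.3295, 0.0147]
tool_rot: [0.939, 0.343, 0.0, 0.0]
contact_force: [-1.1, 2.7, 5.7]
grip_width: 0.453
grasp_force: 29.5
```

Call:
jog_arm:
  xyz:
    - [0,0,0]
    - [0,0,0]
    - [0,0,0]
    - [0,0,0]
    - [0,0,-0.3]
  rotation:
    - [0,0,0]
    - [0,0,0]
    - [0,0,0]
    - [0,0,0]
    - [0,0,0]
  grip: [3,3,3,3,3]

```text
time_s: 6.6
tcp_pos: [0.4308, -0.3295, 0.0173]
tool_rot: [0.939, 0.343, -0.0, -0.0]
contact_force: [-0.3, 0.3, -0.7]
grip_width: 0.45
grasp_force: 30.2
```

Call:
jog_arm:
  xyz:
    - [0,0,-1.0]
    - [0,0,-1.5]
    - [0,0,-2.5]
    - [0,0,-2.5]
    - [0,0,-1.5]
  rotation:
    - [0,0,0]
    - [0,0,0]
    - [0,0,0]
    - [0,0,0]
    - [0,0,0]
  grip: [3,3,3,3,3]

```text
time_s: 7.22
tcp_pos: [0.4314, -0.33, 0.1094]
tool_rot: [0.939, 0.343, 0.001, 0.001]
contact_force: [0.8, 0.3, -0.6]
grip_width: 0.451
grasp_force: 30.2
```

Run:
```python
from h import *
o=status.get_obs(); d=snap("wrist"); T=wT(d,o); W=world(d,T)
g=d["image"].astype(int); s=(g[...,2]>2.5*g[...,1])&(g[...,2]>2.5*g[...,0])&(g[...,2]>35)&(d["depth"]<.2)&(d["depth"]>0)
P=W[s]; A=np.c_[2*P,np.ones(len(P))]; x=np.linalg.lstsq(A,(P**2).sum(1),rcond=None)[0]
r=R.from_quat(o["tool_rot"])
print("ball",x[:3],np.sqrt(x[3]+x[:3]@x[:3]),s.sum(),"in tool",r.inv().apply(x[:3]-o["tcp_pos"]))
# tray again: grip top & cup from top view depth
a=snap("top"); W=world(a); 
s=(W[...,2]>.113)&(W[...,2]<.128); s[:,:230]=0;s[:,420:]=0;s[:240]=0;s[320:]=0
k=s.astype(np.uint8); k=cv2.findContours(k,cv2.RETR_EXTERNAL,cv2.CHAIN_APPROX_NONE)[0]
for c in k:
  if cv2.contourArea(c)>30:
    q=np.array([onz(a,*p,.122) for p in cv2.boxPoints(cv2.minAreaRect(c))]); print("grip",q.mean(0),q[:2]-q[1:3],cv2.minAreaRect(c))
h=cv2.cvtColor(a["image"],cv2.COLOR_BGR2HSV)[255:292,265:300]
m=cv2.inRange(h,(0,0,90),(180,70,255)); v,u=np.nonzero(m); print("cup",u.min()+265,u.max()+265,v.min()+255,v.max()+255)
cv2.imwrite("pics/c2.png",cv2.resize(a["image"][235:330,255:395],(800,543),interpolation=cv2.INTER_CUBIC))
```

```text
ball [ 0.43114308 -0.33033983  0.13130913] 0.018812824134154464 4760 in tool [-0.00040123  0.00014294 -0.02188686]
grip [ 0.53925492 -0.00382921  0.122     ] [[-0.0145678   0.0037726   0.        ]
 [ 0.01032391  0.03857711  0.        ]] ((317.4422912597656, 275.7884521484375), (21.572772979736328, 8.04076099395752), 11.309932708740234)
cup 265 290 255 283
```

View pics/c2.png

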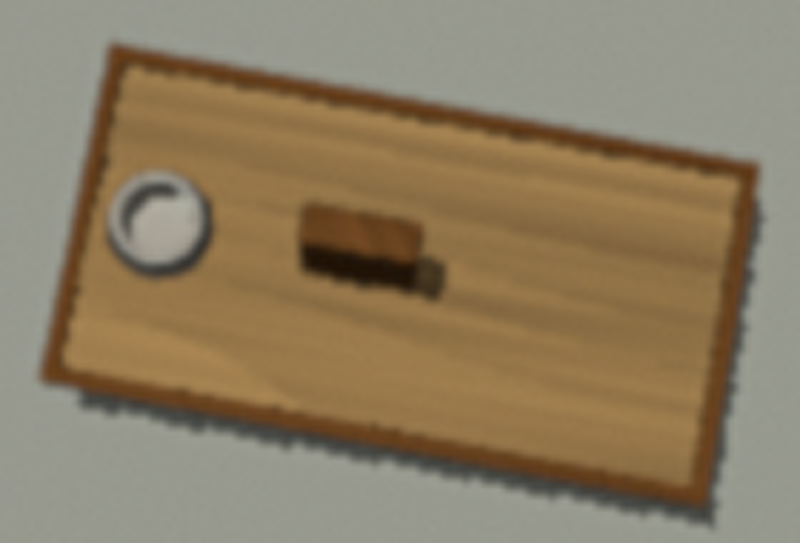

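Holding the ball; its centre is 21.5 mm above the TCP. The crop shows the empty cup rim centred at about (159,221), which is full-frame (282.8,273.7), and the grip bar top at about (362,230). Next I hover short of the cup.

Run:
```python
from h import *
a=snap("top"); print("cup",onz(a,282.8,273.7,.076))
plan([(.548,.03,.17,-14.5,15)])
```

```text
cup [0.5551557  0.06189543 0.076     ]
at [ 0.4312 -0.3299  0.1082] yaw -49.85
xyz [[1.15, -0.71, -0.22], [2.32, -1.38, -0.44], [2.39, -1.27, -0.45], [2.44, -1.16, -0.44], [2.48, -1.06, -0.44]] rot [[0.0, 0.0, -0.022], [0.0, 0.0, -0.044], [0.0, 0.0, -0.044], [0.0, 0.0, -0.044], [0.001, 0.0, -0.044]]
xyz [[2.53, -0.95, -0.45], [2.57, -0.83, -0.44], [2.61, -0.72, -0.44], [2.63, -0.61, -0.44], [2.66, -0.48, -0.44]] rot [[-0.0, 0.0, -0.044], [-0.0, 0.0, -0.044], [0.0, 0.0, -0.045], [0.0, 0.0, -0.044], [0.0, 0.0, -0.044]]
xyz [[2.68, -0.37, -0.45], [2.69, -0.25, -0.44], [2.7, -0.14, -0.44], [2.7, -0.01, -0.44], [1.35, 0.05, -0.22]] rot [[0.0, 0.0, -0.044], [0.001, 0.0, -0.044], [-0.0, 0.0, -0.044], [-0.0, 0.0, -0.044], [-0.0, 0.0, -0.022]]
```

Call:
jog_arm:
  xyz:
    - [1.2,-0.7,-0.4]
    - [2.3,-1.4,-0.6]
    - [2.4,-1.3,-0.6]
    - [2.4,-1.2,-0.6]
    - [2.5,-1.1,-0.6]
  rotation:
    - [0,0,-0.02]
    - [0,0,-0.044]
    - [0,0,-0.044]
    - [0,0,-0.044]
    - [0,0,-0.044]
  grip: [3,3,3,3,3]

```text
time_s: 8.0
tcp_pos: [0.4676, -0.2111, 0.1346]
tool_rot: [0.901, 0.435, -0.001, -0.001]
contact_force: [0.2, 0.1, -0.9]
grip_width: 0.453
grasp_force: 30.2
```

Call:
jog_arm:
  xyz:
    - [2.5,-0.9,-0.6]
    - [2.6,-0.8,-0.6]
    - [2.6,-0.7,-0.6]
    - [2.6,-0.6,-0.5]
    - [2.7,-0.5,-0.4]
  rotation:
    - [0,0,-0.044]
    - [0,0,-0.044]
    - [0,0,-0.044]
    - [0,0,-0.044]
    - [0,0,-0.044]
  grip: [3,3,3,3,3]

```text
time_s: 8.62
tcp_pos: [0.5102, -0.0834, 0.1616]
tool_rot: [0.847, 0.531, -0.001, -0.001]
contact_force: [0.4, -0.6, -0.7]
grip_width: 0.448
grasp_force: 30.3
```

Call:
jog_arm:
  xyz:
    - [2.7,-0.4,-0.2]
    - [2.7,-0.2,-0.2]
    - [2.7,-0.1,-0.1]
    - [2.7,0,0]
    - [1.3,0,0]
  rotation:
    - [0,0,-0.044]
    - [0,0,-0.044]
    - [0,0,-0.044]
    - [0,0,-0.044]
    - [0,0,-0.022]
  grip: [3,3,3,3,3]

```text
time_s: 9.25
tcp_pos: [0.5482, 0.0318, 0.1665]
tool_rot: [0.791, 0.612, -0.001, -0.001]
contact_force: [-0.2, 0.5, -1.0]
grip_width: 0.454
grasp_force: 30.3
```

Run:
```python
from h import *
o=status.get_obs(); d=snap("wrist","pics/w3.png"); T=wT(d,o); W=world(d,T); np.savez("w3.npz",W=W)
print(o["tcp_pos"],yaw(R.from_quat(o["tool_rot"])))
# cup rim: heights .070-.082
s=(W[...,2]>.0685)&(W[...,2]<.085)&(d["depth"]>0)&(np.hypot(W[...,0]-.5565,W[...,1]-.063)<.03)
v,u=np.nonzero(s); print(s.sum(),u.min(),u.max(),v.min(),v.max(),np.median(W[s],0))
x=W[s]; c=cv2.minEnclosingCircle((x[:,:2]*1000).astype(np.float32)); print("rim",c)
```

```text
[0.54818922 0.03184972 0.1664931 ] -14.50060225953843
1171 305 359 165 220 [0.55933329 0.06750655 0.07555297]
rim ((558.9166259765625, 64.7741470336914), 16.814231872558594)
```

View pics/w3.png

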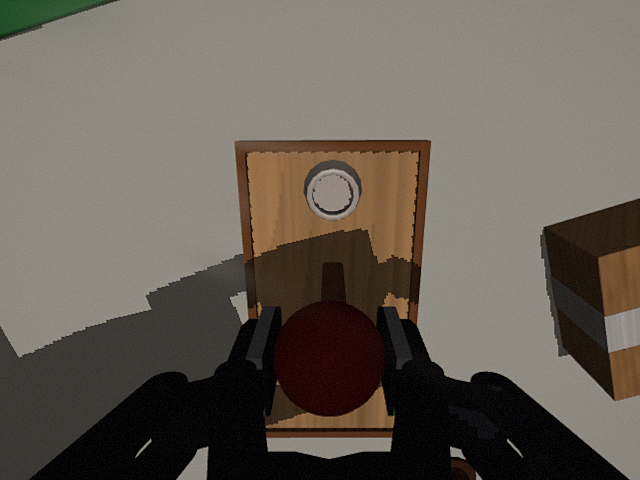

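The wrist view shows the rim centred at about (333,193), the ball held at (330,358), and the tray square with the tool.

Run:
```python
from h import *
o=status.get_obs(); d=snap("wrist"); T=wT(d,o); g=d["image"]
h=cv2.cvtColor(g,cv2.COLOR_BGR2HSV); m=cv2.inRange(h,(0,0,100),(180,45,255)); k=np.zeros_like(m); k[155:228,298:368]=m[155:228,298:368]
c=max(cv2.findContours(k,cv2.RETR_EXTERNAL,cv2.CHAIN_APPROX_NONE)[0],key=cv2.contourArea); e=cv2.fitEllipse(cv2.convexHull(c)); p=onz(d,*e[0],.076,T)
print(e,p,"grip should be",p-[.0175,.0678,0])
q=[onz(d,u,v,.06,T) for u,v in((236,141),(430,141))]; print("far edge mid",np.mean(q,0),"dir",q[1]-q[0],"cup pred",np.mean(q,0)-.03*np.array([np.cos(np.radians(75.5)),np.sin(np.radians(75.5)),0]))
plan([(p[0],p[1],.15,-14.5,5),(p[0],p[1],.083,-14.5,10)])
```

```text
((332.1370544433594, 195.09152221679688), (51.01011657714844, 51.981258392333984), 84.27873229980469) [0.55908928 0.06483944 0.076     ] grip should be [ 0.54158928 -0.00296056  0.076     ]
far edge mid [0.56714122 0.09382248 0.06      ] dir [ 1.14576910e-01 -2.96082976e-02 -5.55111512e-17] cup pred [0.55962982 0.06477805 0.06      ]
at [0.5483 0.0314 0.1667] yaw -14.54
xyz [[0.44, 0.03, 0.21], [0.88, 0.05, 0.42], [0.88, 0.05, 0.41], [0.87, 0.05, 0.42], [0.44, 0.03, 0.21]] rot [[-0.0, 0.0, -0.0], [-0.0, 0.0, -0.0], [-0.001, 0.0, -0.0], [0.0, 0.0, -0.001], [-0.0, 0.0, 0.0]]
xyz [[0.0, -0.0, 0.37], [0.0, -0.0, 0.75], [0.0, -0.0, 0.74], [0.0, -0.0, 0.75], [0.0, -0.0, 0.74]] rot [[-0.0, 0.0, 0.0], [-0.0, 0.0, 0.0], [-0.0, 0.0, 0.0], [-0.0, 0.0, 0.0], [-0.0, 0.0, 0.0]]
xyz [[0.0, -0.0, 0.74], [0.0, -0.0, 0.75], [0.0, -0.0, 0.74], [0.0, -0.0, 0.75], [0.0, -0.0, 0.37]] rot [[-0.0, 0.0, 0.0], [-0.0, 0.0, 0.0], [-0.0, 0.0, 0.0], [-0.0, 0.0, 0.0], [-0.0, 0.0, 0.0]]
```

Call:
jog_arm:
  xyz:
    - [0.4,0,0.2]
    - [0.9,0.05,0.4]
    - [0.9,0.05,0.4]
    - [0.9,0.05,0.4]
    - [0.4,0.05,0.3]
  rotation:
    - [0,0,0]
    - [0,0,0]
    - [0,0,0]
    - [0,0,0]
    - [0,0,0]
  grip: [3,3,3,3,3]

```text
time_s: 9.98
tcp_pos: [0.5596, 0.064, 0.1499]
tool_rot: [0.791, 0.611, -0.0, -0.0]
contact_force: [-0.2, -0.5, -0.1]
grip_width: 0.448
grasp_force: 30.3
```

Call:
jog_arm:
  xyz:
    - [0,0,0.7]
    - [0,0,1.3]
    - [0,0,1.3]
    - [0,0,1.3]
    - [0,0,1.3]
  rotation:
    - [0,0,0]
    - [0,0,0]
    - [0,0,0]
    - [0,0,0]
    - [0,0,0]
  grip: [3,3,3,3,3]

```text
time_s: 10.6
tcp_pos: [0.5593, 0.0633, 0.0902]
tool_rot: [0.792, 0.611, -0.0, -0.0]
contact_force: [-0.3, 0.9, -1.2]
grip_width: 0.452
grasp_force: 30.3
```

Call:
jog_arm:
  xyz:
    - [0,0,0.6]
    - [0,0,0.2]
    - [0,0,0]
    - [0,0,0]
    - [0,0,0]
  rotation:
    - [0,0,0]
    - [0,0,0]
    - [0,0,0]
    - [0,0,0]
    - [0,0,0]
  grip: [3,3,3,3,3]

```text
time_s: 11.22
tcp_pos: [0.5597, 0.0635, 0.0837]
tool_rot: [0.792, 0.611, 0.0, 0.0]
contact_force: [-0.2, -0.6, -0.9]
grip_width: 0.446
grasp_force: 30.2
```

Run:
```python
from h import *
o=status.get_obs(); d=snap("wrist","pics/w4.png"); print(o["tcp_pos"],o["contact_force"])
b=snap("side"); c=b["image"][200:320,230:350]
cv2.imwrite("pics/w4.png",np.hstack([cv2.resize(d["image"],(480,360)),cv2.resize(c,(320,360))]))
```

```text
[0.55969979 0.06348736 0.08369506] [-0.16347187 -0.55282794 -0.925836  ]
```

View pics/w4.png

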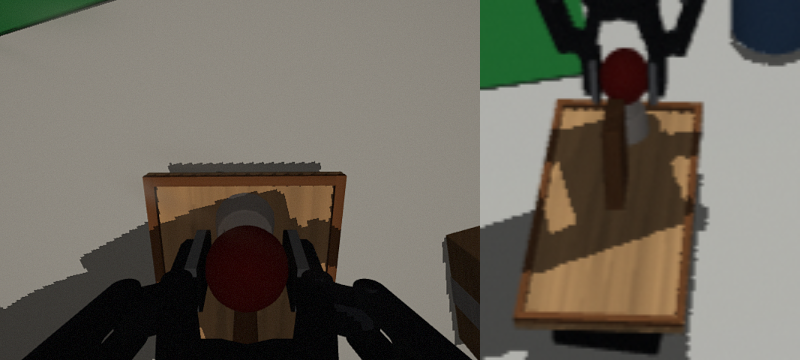

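The ball is right above the cup, which shows behind it at about (245,212); it needs about 1 mm more in +x. I'll lower it gently.

Call:
jog_arm:
  xyz:
    - [0.1,0,0.2]
    - [0,0,0.3]
    - [0,0,0.3]
    - [0,0,0.2]
    - [0,0,0]
  rotation:
    - [0,0,0]
    - [0,0,0]
    - [0,0,0]
    - [0,0,0]
    - [0,0,0]
  grip: [3,3,3,3,3]

```text
time_s: 11.95
tcp_pos: [0.5595, 0.0644, 0.073]
tool_rot: [0.792, 0.611, -0.0, -0.0]
contact_force: [-0.1, -0.2, -0.5]
grip_width: 0.449
grasp_force: 30.2
```

Call:
jog_arm:
  xyz:
    - [0,0,0.1]
    - [0,0,0.1]
    - [0,0,0]
    - [0,0,0]
    - [0,0,0]
  rotation:
    - [0,0,0]
    - [0,0,0]
    - [0,0,0]
    - [0,0,0]
    - [0,0,0]
  grip: [3,3,3,3,3]

```text
time_s: 12.58
tcp_pos: [0.5598, 0.0645, 0.0714]
tool_rot: [0.792, 0.611, 0.0, 0.0]
contact_force: [-0.8, 0.2, 1.4]
grip_width: 0.453
grasp_force: 30.3
```

Light contact. I release now.

Call:
jog_arm:
  xyz:
    - [0,0,0.05]
    - [0,0,0]
    - [0,0,0]
    - [0,0,0]
    - [0,0,0]
  rotation:
    - [0,0,0]
    - [0,0,0]
    - [0,0,0]
    - [0,0,0]
    - [0,0,0]
  grip: [3,4.2,4.6,5.4,6.5]

```text
time_s: 13.2
tcp_pos: [0.5596, 0.0644, 0.0707]
tool_rot: [0.792, 0.611, -0.0, -0.0]
contact_force: [-0.4, 0.4, 1.1]
grip_width: 0.758
grasp_force: 0.0
```

Call:
jog_arm:
  xyz:
    - [0,0,0]
    - [0,0,0]
    - [0,0,-0.5]
    - [0,0,-1.0]
    - [0,0,-1.5]
  rotation:
    - [0,0,0]
    - [0,0,0]
    - [0,0,0]
    - [0,0,0]
    - [0,0,0]
  grip: [6.5,6.5,6.5,6.5,6.5]

```text
time_s: 13.82
tcp_pos: [0.5596, 0.0644, 0.1016]
tool_rot: [0.792, 0.611, -0.0, -0.0]
contact_force: [-0.1, -0.5, -0.5]
grip_width: 0.76
grasp_force: 0.0
```

Call:
jog_arm:
  xyz:
    - [0,0,-2.0]
    - [0,0,-2.5]
    - [0,0,-2.0]
    - [-1.0,0,-1.0]
    - [0,0,0]
  rotation:
    - [0,0,0]
    - [0,0,0]
    - [0,0,0]
    - [0,0,0]
    - [0,0,0]
  grip: [6.5,6.5,6.5,6.5,6.5]

```text
time_s: 14.45
tcp_pos: [0.5573, 0.054, 0.1768]
tool_rot: [0.792, 0.611, 0.001, 0.0]
contact_force: [-1.1, 1.1, -0.7]
grip_width: 0.76
grasp_force: 0.0
```

Run:
```python
from h import *
o=status.get_obs(); d=snap("wrist","pics/w5.png"); T=wT(d,o); W=world(d,T); print(o["tcp_pos"])
g=d["image"].astype(int); s=(g[...,2]>2.5*g[...,1])&(g[...,2]>2.5*g[...,0])&(g[...,2]>25)&(W[...,2]>.08)&(W[...,2]<.12)
P=W[s]; A=np.c_[2*P,np.ones(len(P))]; x=np.linalg.lstsq(A,(P**2).sum(1),rcond=None)[0]
print("ball",x[:3],np.sqrt(x[3]+x[:3]@x[:3]),s.sum())
s=(W[...,2]>.115)&(W[...,2]<.13)&(np.hypot(W[...,0]-.541,W[...,1]+.003)<.035)
v,u=np.nonzero(s); print("grip",s.sum(),W[s].mean(0) if s.any() else 0)
if s.any(): print(u.min(),u.max(),v.min(),v.max(),cv2.minAreaRect((W[s][:,:2]*1000).astype(np.float32)))
```

```text
[0.55730592 0.05404681 0.17680058]
ball [0.55785408 0.06092302 0.08828404] 0.023485277745781588 3138
grip 1463 [ 0.54220627 -0.00079523  0.12137758]
315 339 329 391 ((541.567626953125, -3.184589385986328), (40.4969482421875, 14.055216789245605), 75.75634765625)
```

View pics/w5.png

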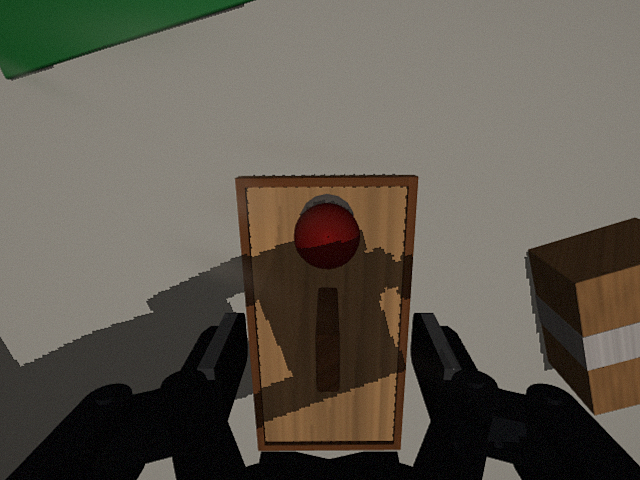

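The ball sits in the cup at (327,236). The grip bar measures 40.5 x 14.1 mm, centre (0.5416, -0.0032), yaw 75.8°, with its top at z = 0.121, all as specified. Next I move over it.

Run:
```python
from h import *
plan([(.5416,-.0032,.16,-14.24,5),(.5416,-.0032,.074,-14.24,10)])
```

```text
at [0.557  0.0543 0.176 ] yaw -14.71
xyz [[-0.74, -0.0, 0.2], [-1.49, -0.01, 0.4], [-1.49, -0.01, 0.4], [-1.48, -0.02, 0.4], [-0.75, -0.0, 0.2]] rot [[0.0, -0.0, -0.001], [0.0, -0.0, -0.002], [0.0, -0.0, -0.002], [0.0, -0.0, -0.002], [0.0, -0.0, -0.001]]
xyz [[0.0, -0.0, 0.48], [0.0, -0.0, 0.95], [0.0, -0.0, 0.96], [0.0, -0.0, 0.95], [0.0, -0.0, 0.96]] rot [[0.0, -0.0, -0.0], [0.0, -0.0, -0.0], [0.0, -0.0, -0.0], [0.0, -0.0, -0.0], [0.0, -0.0, -0.0]]
xyz [[0.0, -0.0, 0.96], [0.0, -0.0, 0.95], [0.0, -0.01, 0.96], [0.0, 0.0, 0.95], [0.0, 0.0, 0.48]] rot [[0.0, -0.0, -0.0], [0.0, -0.0, -0.0], [0.0, -0.0, -0.0], [0.0, -0.0, -0.0], [0.0, -0.0, -0.0]]
```

Call:
jog_arm:
  xyz:
    - [-0.7,0,0.2]
    - [-1.5,0,0.4]
    - [-1.5,0,0.4]
    - [-1.5,0,0.4]
    - [-0.75,-0.05,0.2]
  rotation:
    - [0,0,-0.001]
    - [0,0,-0.001]
    - [0,0,-0.001]
    - [0,0,-0.001]
    - [0,0,-0.001]
  grip: [6.5,6.5,6.5,6.5,6.5]

```text
time_s: 15.12
tcp_pos: [0.5412, -0.004, 0.1594]
tool_rot: [0.79, 0.613, -0.0, -0.0]
contact_force: [0.3, 0.3, 0.2]
grip_width: 0.76
grasp_force: 0.0
```

Call:
jog_arm:
  xyz:
    - [0,0,0.5]
    - [0,0,0.9]
    - [0,0,0.9]
    - [0,0,0.9]
    - [0,0,0.5]
  rotation:
    - [0,0,0]
    - [0,0,0]
    - [0,0,0]
    - [0,0,0]
    - [0,0,0]
  grip: [6.5,6.5,6.5,6.5,6.5]

```text
time_s: 15.75
tcp_pos: [0.5414, -0.0025, 0.122]
tool_rot: [0.79, 0.613, -0.0, -0.0]
contact_force: [-0.4, 0.5, -1.0]
grip_width: 0.763
grasp_force: 0.0
```

Run:
```python
from h import *
o=status.get_obs(); print(o["contact_force"]); plan([(.5416,-.0032,.074,-14.24,5)])
d=snap("wrist"); b=snap("side"); cv2.imwrite("pics/w6.png",np.hstack([cv2.resize(d["image"],(480,360)),cv2.resize(b["image"][180:320,220:350],(320,360))]))
```

```text
[-0.38209424  0.4851932  -0.99678356]
at [ 0.5414 -0.0025  0.122 ] yaw -14.36
xyz [[-0.01, 0.0, 0.6], [-0.01, 0.01, 1.2], [-0.02, 0.01, 1.2], [-0.02, 0.01, 1.2], [-0.0, 0.01, 0.6]] rot [[-0.0, 0.0, -0.0], [-0.0, 0.0, -0.001], [-0.001, 0.0, -0.0], [0.0, 0.0, -0.001], [0.0, 0.0, -0.0]]
```

View pics/w6.png

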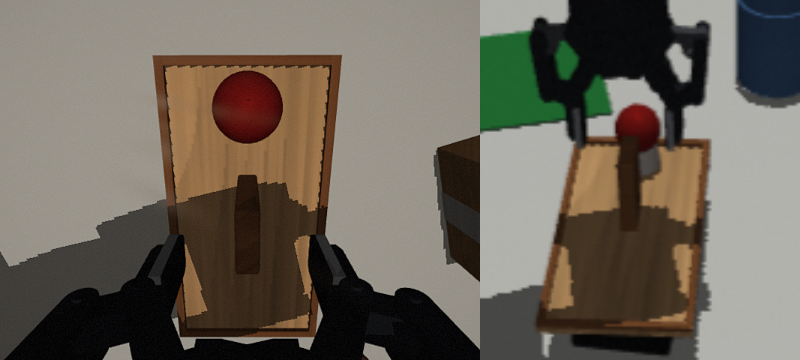

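The fingers (183 and 311) straddle the grip bar at u = 247, and the ball is in the cup at (247,107). I descend and grasp.

Call:
jog_arm:
  xyz:
    - [0,0,0.6]
    - [0,0,1.2]
    - [0,0,1.2]
    - [0,0,1.2]
    - [-0.05,0,0.6]
  rotation:
    - [0,0,0]
    - [0,0,0]
    - [0,0,0]
    - [0,0,0]
    - [0,0,0]
  grip: [6.5,6.5,6.5,6.5,6.5]

```text
time_s: 16.48
tcp_pos: [0.541, -0.0032, 0.0736]
tool_rot: [0.79, 0.613, -0.001, -0.0]
contact_force: [1.0, 0.3, 0.1]
grip_width: 0.76
grasp_force: 0.0
```

Call:
jog_arm:
  xyz:
    - [0,0,0]
    - [0,0,0]
    - [0,0,0]
    - [0,0,0]
    - [0,0,0]
  rotation:
    - [0,0,0]
    - [0,0,0]
    - [0,0,0]
    - [0,0,0]
    - [0,0,0]
  grip: [4.5,3,2,1.5,0.8]
  newtons: 70

```text
time_s: 17.1
tcp_pos: [0.5418, -0.0032, 0.0753]
tool_rot: [0.79, 0.613, 0.0, 0.0]
contact_force: [-0.3, 0.1, 4.1]
grip_width: 0.156
grasp_force: 69.1
```

Call:
jog_arm:
  xyz:
    - [0,0,0]
    - [0,0,0]
    - [0,0,0]
    - [0,0,0]
    - [0,0,0]
  rotation:
    - [0,0,0]
    - [0,0,0]
    - [0,0,0]
    - [0,0,0]
    - [0,0,0]
  grip: [0.5,0.5,0.5,0.5,0.5]

```text
time_s: 17.73
tcp_pos: [0.5419, -0.0032, 0.0753]
tool_rot: [0.79, 0.613, 0.0, 0.0]
contact_force: [-0.7, -0.5, 5.0]
grip_width: 0.155
grasp_force: 69.2
```

Call:
jog_arm:
  xyz:
    - [0,0,-0.1]
    - [0,0,-0.3]
    - [0,0,-0.5]
    - [0,0,-0.7]
    - [0,0,-0.8]
  rotation:
    - [0,0,0]
    - [0,0,0]
    - [0,0,0]
    - [0,0,0]
    - [0,0,0]
  grip: [0.5,0.5,0.5,0.5,0.5]

```text
time_s: 18.35
tcp_pos: [0.5416, -0.0032, 0.0993]
tool_rot: [0.79, 0.613, -0.0, 0.0]
contact_force: [0.9, 0.8, -4.7]
grip_width: 0.157
grasp_force: 68.1
```

Call:
jog_arm:
  xyz:
    - [0,0,-0.8]
    - [0,0,-0.8]
    - [0,0,-0.6]
    - [0,0,-0.4]
    - [0,0,-0.1]
  rotation:
    - [0,0,0]
    - [0,0,0]
    - [0,0,0]
    - [0,0,0]
    - [0,0,0]
  grip: [0.5,0.5,0.5,0.5,0.5]

```text
time_s: 18.98
tcp_pos: [0.5417, -0.0032, 0.1261]
tool_rot: [0.79, 0.613, 0.0, 0.0]
contact_force: [0.3, 0.0, -5.3]
grip_width: 0.152
grasp_force: 68.1
```

```bash
cat >> h.py <<'E'
def trayfit(save=None):
    o=status.get_obs(); d=snap("wrist"); T=wT(d,o); W=world(d,T); r=R.from_quat(o["tool_rot"])
    L=r.inv().apply((W-o["tcp_pos"]).reshape(-1,3)).reshape(W.shape)  # tool axes
    s=(d["depth"]>0)&(L[...,0]>.02)&(L[...,0]<.09)&(abs(L[...,1])>.022)&(abs(L[...,1])<.05)&(L[...,2]>-.01)&(L[...,2]<.06)
    P=W[s]; c=np.median(P[:,2]); 
    for _ in range(3):
        A=np.c_[P[:,:2],np.ones(len(P))]; k=np.linalg.lstsq(A,P[:,2],rcond=None)[0]; e=abs(A@k-P[:,2]); P=P[e<.004]
    print("plate n",len(P),"tilt deg",np.degrees(np.arctan(np.hypot(*k[:2]))),"grad",k[:2],"plate top z at tcp",k@[*o["tcp_pos"][:2],1],"tcp",o["tcp_pos"],"grip",o["grasp_force"],o["contact_force"],o["ft_torque"])
    g=d["image"].astype(int); s=(g[...,2]>2.5*g[...,1])&(g[...,2]>2.5*g[...,0])&(g[...,2]>25)&(L[...,0]>.03)
    print("ball px",s.sum(),"tool",np.median(L[s],0))
    return d
E
python3 -c "
from h import *
trayfit()
plan([(.4508,.2947,.2,-14.24,30)])"
```

```text
plate n 22563 tilt deg 0.03945779109845189 grad [0.00046877 0.0005045 ] plate top z at tcp 0.10673849040774654 tcp [ 0.54170149 -0.00317933  0.12609031] grip 68.13140630722046 [ 0.29642159  0.01534671 -5.30815642] [-0.05632302  0.03245755 -0.05623241]
ball px 12963 tool [ 0.07197415  0.00025012 -0.03188311]
at [ 0.5416 -0.0032  0.126 ] yaw -14.38
xyz [[0.46, -0.28, -0.13], [0.92, -0.56, -0.25], [0.91, -0.56, -0.26], [0.92, -0.55, -0.25], [0.92, -0.56, -0.26]] rot [[0.0, -0.0, -0.0], [0.0, -0.0, -0.0], [0.0, -0.0, -0.0], [0.0, -0.0, -0.0], [0.0, -0.0, -0.0]]
xyz [[0.91, -0.56, -0.25], [0.92, -0.56, -0.26], [0.92, -0.56, -0.26], [0.92, -0.56, -0.25], [0.92, -0.55, -0.26]] rot [[0.0, -0.0, -0.0], [0.0, -0.0, -0.001], [0.0, -0.0, 0.0], [0.0, -0.0, 0.0], [0.0, -0.0, 0.0]]
xyz [[0.91, -0.56, -0.25], [0.92, -0.56, -0.26], [0.92, -0.56, -0.25], [0.92, -0.55, -0.26], [0.91, -0.56, -0.25]] rot [[0.0, -0.0, 0.0], [0.0, -0.0, 0.0], [0.0, -0.0, -0.0], [0.0, -0.0, -0.0], [0.0, -0.0, -0.0]]
xyz [[0.92, -0.56, -0.26], [0.92, -0.56, -0.25], [0.92, -0.55, -0.26], [0.92, -0.56, -0.25], [0.91, -0.56, -0.26]] rot [[0.0, -0.0, -0.0], [0.0, -0.0, -0.0], [0.0, -0.0, -0.0], [0.0, -0.0, -0.001], [0.0, -0.0, 0.0]]
xyz [[0.92, -0.55, -0.25], [0.92, -0.56, -0.26], [0.92, -0.56, -0.26], [0.92, -0.55, -0.25], [0.92, -0.56, -0.26]] rot [[0.0, -0.0, 0.0], [0.0, -0.0, 0.0], [0.0, -0.0, 0.0], [0.0, -0.0, 0.0], [0.0, -0.0, -0.0]]
xyz [[0.91, -0.56, -0.25], [0.92, -0.55, -0.26], [0.92, -0.56, -0.25], [0.92, -0.56, -0.26], [0.46, -0.28, -0.12]] rot [[0.0, -0.0, -0.0], [0.0, -0.0, -0.0], [0.0, -0.0, -0.0], [0.0, -0.0, -0.0], [0.0, -0.0, -0.0]]
```

The tray is held level (0.04°) with the ball seated. The underside is 25 mm below the TCP, so the target TCP is about (0.452, 0.295, 0.1295). I'll carry it smoothly.

Call:
jog_arm:
  xyz:
    - [0.3,-0.2,0]
    - [0.7,-0.4,-0.1]
    - [1.0,-0.6,-0.1]
    - [1.3,-0.8,-0.1]
    - [1.7,-1.0,0]
  rotation:
    - [0,0,0]
    - [0,0,0]
    - [0,0,0]
    - [0,0,0]
    - [0,0,0]
  grip: [0.5,0.5,0.5,0.5,0.5]

```text
time_s: 19.65
tcp_pos: [0.5246, 0.0539, 0.1289]
tool_rot: [0.79, 0.613, 0.0, 0.0]
contact_force: [0.1, 0.1, -4.1]
grip_width: 0.156
grasp_force: 68.2
```

Call:
jog_arm:
  xyz:
    - [1.7,-1.0,0]
    - [1.7,-1.0,0]
    - [1.7,-1.0,0]
    - [1.7,-1.0,0]
    - [1.7,-1.0,0]
  rotation:
    - [0,0,0]
    - [0,0,0]
    - [0,0,0]
    - [0,0,0]
    - [0,0,0]
  grip: [0.5,0.5,0.5,0.5,0.5]

```text
time_s: 20.27
tcp_pos: [0.4971, 0.1489, 0.1288]
tool_rot: [0.79, 0.613, 0.0, -0.0]
contact_force: [-0.7, 0.2, -3.7]
grip_width: 0.153
grasp_force: 68.2
```

Call:
jog_arm:
  xyz:
    - [1.7,-1.0,0]
    - [1.6,-1.0,0]
    - [1.6,-1.0,0]
    - [1.6,-1.0,0]
    - [1.6,-1.0,0]
  rotation:
    - [0,0,0]
    - [0,0,0]
    - [0,0,0]
    - [0,0,0]
    - [0,0,0]
  grip: [0.5,0.5,0.5,0.5,0.5]

```text
time_s: 20.9
tcp_pos: [0.4689, 0.2395, 0.1288]
tool_rot: [0.79, 0.613, 0.0, 0.0]
contact_force: [0.4, -0.6, -4.3]
grip_width: 0.156
grasp_force: 68.2
```

Call:
jog_arm:
  xyz:
    - [1.6,-1.0,0]
    - [1.3,-0.8,0]
    - [1.0,-0.6,0]
    - [0.7,-0.4,0]
    - [0.3,-0.2,0]
  rotation:
    - [0,0,0]
    - [0,0,0]
    - [0,0,0]
    - [0,0,0]
    - [0,0,0]
  grip: [0.5,0.5,0.5,0.5,0.5]

```text
time_s: 21.52
tcp_pos: [0.4523, 0.2936, 0.1288]
tool_rot: [0.79, 0.613, -0.0, 0.0]
contact_force: [-1.2, 0.5, -4.0]
grip_width: 0.157
grasp_force: 68.2
```

```bash
python3 -c "
from h import *
d=trayfit(); plan([(.452,.295,.1295,-14.38,5)])
a=snap('top'); b=snap('side'); cv2.imwrite('pics/f.png',np.vstack([np.hstack([cv2.resize(x['image'],(400,300)) for x in (a,b)]),np.hstack([cv2.resize(d['image'],(400,300)),cv2.resize(b['image'][100:260,150:360],(400,300))])]))"
```

```text
plate n 22563 tilt deg 0.0294261457987042 grad [0.00021429 0.00046674] plate top z at tcp 0.1094325643420073 tcp [0.45234105 0.29356639 0.12879213] grip 68.18535804748535 [-1.19820875  0.51424119 -4.00566382] [-0.01536224 -0.05759647 -0.03102079]
ball px 13003 tool [ 0.07194187  0.00024935 -0.03184459]
at [0.4523 0.2937 0.1288] yaw -14.38
xyz [[0.02, -0.01, -0.01], [0.03, -0.01, -0.02], [0.03, -0.02, -0.01], [0.03, -0.02, -0.02], [0.01, -0.0, -0.01]] rot [[-0.0, -0.0, 0.0], [-0.0, -0.0, 0.0], [-0.0, -0.0, 0.0], [-0.0, -0.0, 0.0], [-0.0, -0.0, 0.0]]
```

View pics/f.png

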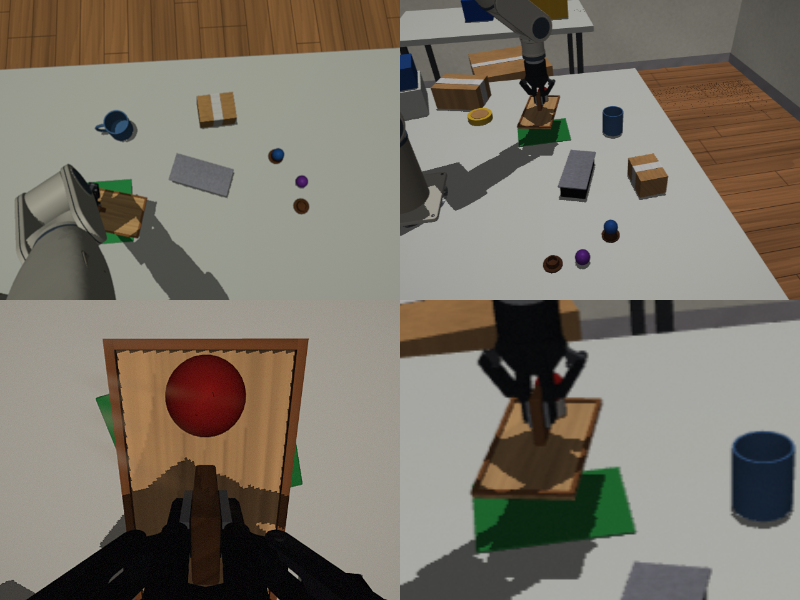

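The tray is level over the mat with the ball in the cup at (205,396), lower left panel. The blue ball, carton and mug are where they were. I'll settle for a moment, then hand in.

Call:
jog_arm:
  xyz:
    - [0.05,0,-0.05]
    - [0.05,0,0]
    - [0,0,0]
    - [0,0,0]
    - [0,0,0]
  rotation:
    - [0,0,0]
    - [0,0,0]
    - [0,0,0]
    - [0,0,0]
    - [0,0,0]
  grip: [0.5,0.5,0.5,0.5,0.5]

```text
time_s: 22.3
tcp_pos: [0.4527, 0.2942, 0.1293]
tool_rot: [0.79, 0.613, -0.0, 0.0]
contact_force: [-0.1, 0.4, -3.9]
grip_width: 0.153
grasp_force: 68.2
```

```bash
python3 -c "
from h import *
o=status.get_obs(); print(o['tcp_pos'],abs(o['qvel']).max()); print(manip.close_job())"
```

```text
[0.45267454 0.29415628 0.12929535] 0.0017636389922017436
the job is handed in; nothing more can be done
None
```

The job is handed in at 22.3 s: the red ball is loose in the cup, and the tray is held still and level (within 0.1°) over the middle of the mat, its underside about 10 cm above it; the blue ball, carton and mug were not disturbed.

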